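Bed a tapered stopcock plug in its valve

TASK

Take the blue-handled stopcock plug out of the rack and set it in the valve's barrel with its handle turned well across the line of the two hose arms (about 60 degrees off that line). Then, while pressing it down firmly with 12 to 15 N, turn the handle slowly into line with the hose arms, working it a little to and fro if need be, so that the taper wedges fully home with the collar down at the barrel's rim and stays there when you let go. The barrel breaks above 20 N; leave the glassware and the rubber bung where they stand.

Things in the scene. Friction and masses are not known exactly. Their poses are not given: they have to be found in the camera images.
- plug_handle (a point): Centre of the plug's handle, a blue upright paddle 36 mm long (the point's x), 12 mm thick (y) and 42 mm tall (z, up), with a white line along its top edge; the two ends are alike. Grip it across the 12 mm. Below it is a round blue collar 30 mm across and 6 mm thick, whose top is 21 mm under this point. Plug: 150 g, free.
- plug_collar (a point): Centre of the collar's underside, 27 mm below the handle's centre; axes as the handle. From here a white taper runs 42 mm down, 21 mm across at the collar and 12 mm at its rounded tip (6 degrees each side).
- valve_rim (a point): Centre of the mouth of the valve's white barrel, on its flat rim, 85 mm above the worktop when unloaded. x points along the line of the two hose arms (both ways alike), z up. The bore tapers down from 20 mm at the mouth, 46 mm deep; the barrel is 39 mm across at the rim. Dropped in, the plug stops with its collar about 5 mm above the rim.
- rack_hole (a point): Centre of the mouth of the rack hole in which the plug stands, on the top of a fixed grey block 55 x 95 x 50 mm (x, y, z); the collar rests on that top. The hole is 24.5 mm across and goes right through; a second, empty hole is 44 mm away along -y.
- beaker_1: Loose glass beaker, 71 mm across, 90 mm high, a bystander; origin at the centre of its base.
- conical_flask: Loose conical flask, 64 mm across, 104 mm high, a bystander; origin at the centre of its base.
- petri_dish: Loose petri dish, 57 mm across, 12 mm high, a bystander; origin at the centre of its base.
- rubber_bung_1: Loose red rubber bung, 28 mm across, 24 mm high, a bystander; origin at the centre of its base.
- valve: The valve, screwed down; origin under its 110 x 70 mm base, x along the 62 mm arms (57 mm up). The taper grips: pressed without turning, the plug sticks 2 to 3 mm high even at 20 N; pressed with 12 to 15 N while the handle turns slowly (0.2 to 0.4 rad/s, either way, up to 0.3 N m) it sinks over about 1 rad until the collar meets the rim. Let go, it rises under 1 mm and stays by friction.
- barrel (a joint): How far the valve's barrel is pressed down in its base on its stiff spring, in m: 0 when free, 8 N for each mm, so 0.0025 means 20 N. The barrel, its rim and hose arms go down together by this much and come back.
There are look-alikes about, which are no part of the job. What is meant by the part that bears plug_handle is not red, and is the larger of those in its own colour. What is shaped like the valve but orange is not meant.

How it is judged:
By the outcome, as a careful person would: the job done as asked, in the order asked, and still so for the second after the job is handed in, with the robot touching nothing.
It also fails if it takes over 64 s, if anything falls off the work surface, if the arm or the gripper's body presses on something with over 40 N, if the wrist force passes 120 N, or if a joint passes its speed limit or range.

ROBOT

A 6-joint arm with a two-finger parallel gripper is mounted at the origin on a cart in front of the work surface, level with it; the furniture and walls round the work are solid. World frame = base frame: x ahead of the robot, y to its left, z up, the work surface at z = 0. Lengths are in m, angles in rad, forces in N, time in s.
With the tool pointing down it reaches from about 0.425 to 0.95 m from the base axis. Payload 3.5 kg.
Tool frame: the origin (TCP) lies midway between the tips of the shut fingers; the grasp point (between the pads) lies 19 mm behind it; x points along the fingers, y is the direction in which the jaws open and shut, and the axes are right-handed (so a half turn about x gives the same grasp; the last joint's range is limited). The gripper opens to 85 mm and grips with 20 to 120 N. Pads are 22 mm wide; open, the fingers measure 114 mm over their backs; the gripper's body (76 mm by 85 mm) begins 54 mm behind the grasp point. The pads swing forward as they close: fully open they stand 13 mm farther back than shut.
Start: joints at [1.122, 0.286, 1.577, -0, 1.279, -0.15], TCP at [0.199, 0.645, 0.231] pointing down, gripper open.
Joint ranges: [-2.77, 2.77], [-0.9, 2.22], [0.21, 2.48], [-1.53, 4.67], [0.24, 2.81], [-2.84, 2.84]. Speed limits (rad/s): [2.79, 2.79, 3.14, 3.14, 3.14, 3.14].

INTERFACE

Orientations are given as a unit quaternion [x, y, z, w].
In Python, from plant import sensors, optics, ctrl gives the robot as it stands.
- The arm moves only by the tool arm_command, never from a script. Its argument "increments" is a list that holds one entry, the list of rows, each a list of 4 numbers: the shift along the tool's x, y, z in cm, then the turn about the tool's x in rad. A call has 1 to 20 rows; each row shifts and turns the commanded pose from where the row before left it, along the tool's axes as they then stand; what a row does not reach is not made up. A row lasts 1/8 s, in which the tool goes at most 62.5 mm and 10.7 degrees, less where a joint would pass 70% of its speed; a pose out of reach is approached as far as the arm can. A call with a gripper value outside its range is refused whole. "grip" is the finger opening in cm, from 0 to 8.54, set as the call begins (left out, the last holds). The fingers move at their own pace and stop on an object; "grip_force" is the grip in N (left out, the last holds). Time passes only in rows, so rows that do not move let the fingers close. It gives the time, the measured TCP pose, the force and the opening at its end, in the units of the state.
- sensors.get_state(): the state, without advancing time (a new reading comes with each control period).
- optics.read_camera(name): name is "scene" or "side" or "wrist"; returns the picture (400x640x3 uint8, blue, green, red); there is no depth.
- optics.camera_model(name): a dict with "camera_matrix" (3x3 intrinsics, pixels), "world_from_camera" (4x4, takes a point from camera to world coordinates); the wrist camera has in their place "mount" (4x4, takes a point from camera to tool coordinates, whose origin is the TCP and whose axes are the tool frame's). Camera axes: x right, y up, looking along -z (the intrinsics and any distortion apply to the point x, -y, -z); pixel columns grow to the right and rows downward; lengths in m; the calibration is good to about 2 mm. A picture is of the moment at which its call begins: read the wrist's pose just before it. camera_model takes no time and is no camera call.
- ctrl.sign_off(): hands the job in, once; it reports no verdict.
Trained networks look in the newest picture that a camera, given by its name, has taken for a name from the list of things; names that differ only in an ending like _2 or _b are one class to them, and where a whole thing is asked for, a point or a joint stands for the part that bears it (a point fixed in the world has none). Each returns a list of dicts, best first, with "conf" (0 to 1); they miss things now and then, are a little off and sometimes report something else, mostly with a low value. They report only what shows in the picture. A call takes as long as a camera call. They do not tell look-alikes from the thing itself.
- optics.boxes_of(camera, query): "at" ([row, column] in pixels, amid what is visible of it).
- optics.place_of(camera, query): "at" ([row, column] in pixels: a listed point, or the origin of a listed thing).
The state is a dict: "time": time; "qpos": joint angles; "dq": joint speeds; "joint_efforts": joint torques, N m; "eef_pos": TCP position; "tcp_rot": TCP orientation; "contact_force": force on the tool from outside, world axes, zero at the start; "wrist_torque": the same for the moment, N m; "opening": opening from 0.0 (shut) to 1.0 (fully open).
Only numpy, scipy, OpenCV 4.12 (cv2) and the standard library are available. Lean on these libraries where they do the work, as an engineer would, in place of code of your own. Each camera call takes 0.05 s, during which the arm holds its last target.

## Working session

There is one attempt and no reset: what is moved stays moved. The work goes in short steps, Python scripts to look and compute and a tool call to move; the robot and the scene stay as the last step left them, time stands still between calls to the robot, and variables do not carry over. Pictures are saved under pics/ and viewed, and the job is handed in when it is done.

Besides the shell and the picture viewer there is one more tool, called after "Request:" by a JSON object that holds its "name" and its "arguments". arm_command: Moves the arm, as the interface text tells. Its arguments: {"type":"object","properties":{"increments":{"type":"array","items":{"type":"array","items":{"type":"array","items":{"type":"number"}}}},"grip":{"type":"number"},"grip_force":{"type":"number"}},"required":["increments"]}

```bash
ls; mkdir -p pics; python3 - <<'E'
from plant import sensors, optics, ctrl
import cv2, numpy as np
s=sensors.get_state(); print(s)
for c in ['scene','side','wrist']:
    im=optics.read_camera(c); cv2.imwrite(f'pics/{c}0.png',im)
    m=optics.camera_model(c); print(c,{k:np.round(np.array(v),4).tolist() if not isinstance(v,str) else v for k,v in m.items()})
for c in ['scene','side']:
  for q in ['plug_handle','plug_collar','valve_rim','rack_hole','valve','beaker_1','conical_flask','petri_dish','rubber_bung_1']:
    print(c,q,[(np.round(d['at'],1).tolist(),round(d['conf'],2)) for d in optics.place_of(c,q)])
E
```

```text
pics
{'time': 0.0, 'qpos': array([ 1.12197654e+00,  2.87209898e-01,  1.57823080e+00, -2.39802614e-06,
        1.27859223e+00, -1.50014056e-01]), 'dq': array([ 0.0015352 , -0.00048229, -0.00151536, -0.00113687, -0.00137341,
       -0.00010332]), 'joint_efforts': array([-7.38932267e-04, -4.06002867e+01, -2.92613411e+01, -2.08182000e-04,
        5.91886041e-03, -3.87788063e-06]), 'eef_pos': array([0.19838938, 0.64447722, 0.22988856]), 'tcp_rot': array([ 0.10442626,  0.69948293, -0.1060755 ,  0.69897551]), 'contact_force': array([ 0.8725319 ,  0.15436037, -0.69408189]), 'wrist_torque': array([-0.05611747,  0.03384648,  0.00493999]), 'opening': 0.9971579806669348}
scene {'camera_matrix': [[516.0005, 0.0, 322.0971], [0.0, 516.0005, 196.9507], [0.0, 0.0, 1.0]], 'world_from_camera': [[0.6983, 0.5516, -0.4562, 0.1203], [-0.7158, 0.5436, -0.4384, -0.4848], [0.0062, 0.6326, 0.7744, 0.9234], [0.0, 0.0, 0.0, 1.0]]}
side {'camera_matrix': [[372.3352, 0.0, 321.2016], [0.0, 372.3352, 199.4231], [0.0, 0.0, 1.0]], 'world_from_camera': [[0.2102, 0.5377, -0.8165, -0.1037], [-0.9776, 0.1218, -0.1715, -0.
[... 727 characters left out ...]
2], 0.22)]
scene conical_flask [([157.0, 304.0], 0.73), ([187.1, 343.2], 0.7), ([306.2, 316.7], 0.17)]
scene petri_dish [([189.7, 301.7], 0.56), ([304.6, 314.7], 0.22)]
scene rubber_bung_1 [([225.9, 341.4], 0.53)]
side plug_handle [([217.4, 376.1], 0.81), ([248.4, 394.1], 0.69)]
side plug_collar [([224.9, 376.4], 0.96), ([262.3, 393.3], 0.81), ([242.0, 407.1], 0.47)]
side valve_rim [([203.9, 265.5], 0.87), ([229.4, 321.8], 0.67)]
side rack_hole [([261.5, 391.9], 0.84)]
side valve [([235.0, 267.1], 0.96), ([264.7, 319.1], 0.75)]
side beaker_1 [([187.3, 272.1], 0.57)]
side conical_flask [([193.9, 322.2], 0.6)]
side petri_dish [([205.4, 291.3], 0.58)]
side rubber_bung_1 [([215.7, 347.6], 0.58)]
```

```bash
python3 - <<'E'
import cv2
a=cv2.imread('pics/scene0.png')[130:330,200:440]; cv2.imwrite('pics/scene0c.png',cv2.resize(a,None,fx=3,fy=3,interpolation=2)[:600,:720])
a=cv2.imread('pics/side0.png')[160:300,230:430]; cv2.imwrite('pics/side0c.png',cv2.resize(a,None,fx=4,fy=4,interpolation=2)[:600,:800])
E
```

```text
(no output)
```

View pics/scene0.png

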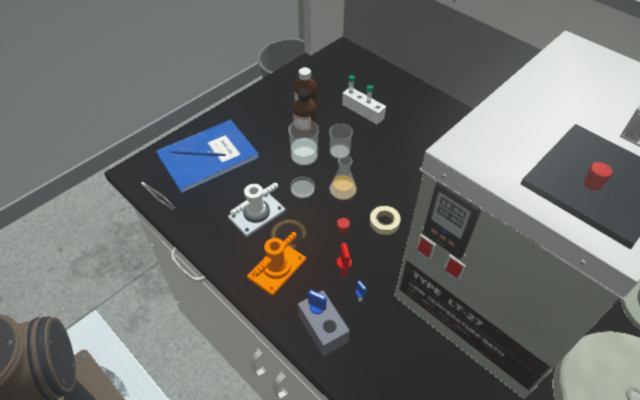

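View pics/scene0c.png

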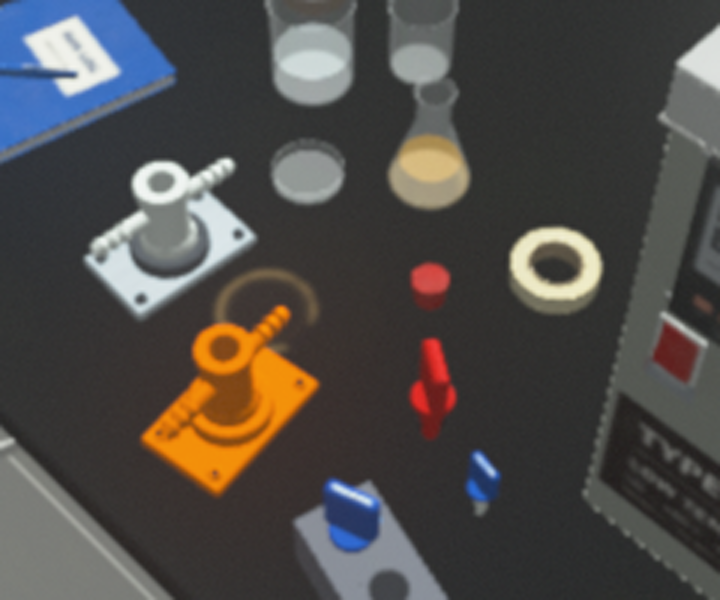

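View pics/side0c.png

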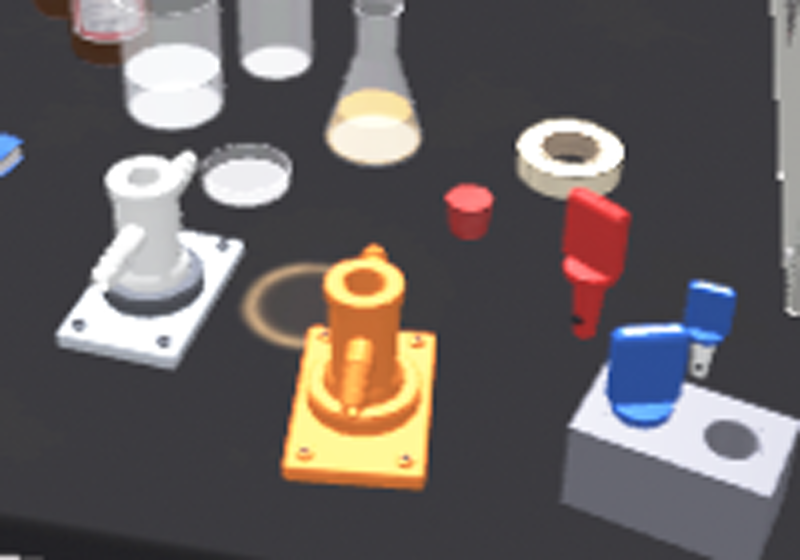

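View pics/wrist0.png

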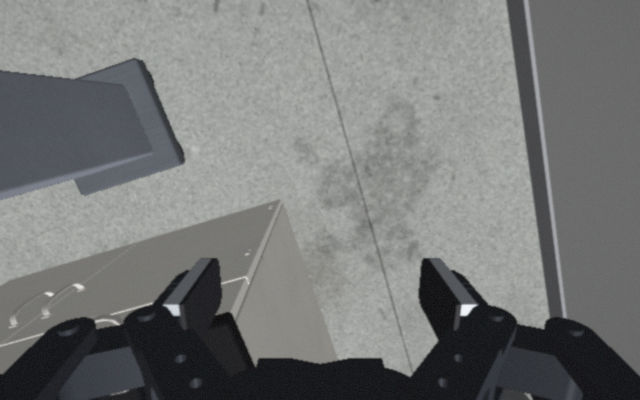

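```bash
cat > h.py <<'E'
import numpy as np, cv2
from scipy.spatial.transform import Rotation as R
from plant import sensors, optics, ctrl
def model(c,st=None):
    m=optics.camera_model(c); K=np.array(m['camera_matrix']);
    if c=='wrist':
        T=np.eye(4); T[:3,:3]=R.from_quat(st['tcp_rot']).as_matrix(); T[:3,3]=st['eef_pos']
        W=T@np.array(m['mount'])
    else: W=np.array(m['world_from_camera'])
    return K,W,m
def ray(c,rc,st=None):
    K,W,m=model(c,st); r,q=rc
    d=np.array([(q-K[0,2])/K[0,0],-(r-K[1,2])/K[1,1],-1.]); d=W[:3,:3]@d
    return W[:3,3],d/np.linalg.norm(d)
def onz(c,rc,z,st=None):
    o,d=ray(c,rc,st); return o+d*(z-o[2])/d[2]
def tri(rs):
    A=np.zeros((3,3));b=np.zeros(3)
    for o,d in rs:
        P=np.eye(3)-np.outer(d,d);A+=P;b+=P@o
    x=np.linalg.solve(A,b); return x,[np.linalg.norm(np.cross(x-o,d)) for o,d in rs]
def proj(c,p,st=None):
    K,W,m=model(c,st); q=np.linalg.inv(W)@np.append(p,1); q=q[:3]
    return np.array([K[1,2]+K[1,1]*(-q[1])/(-q[2]),K[0,2]+K[0,0]*q[0]/(-q[2])])
E
python3 - <<'E'
from h import *
print([ (k) for k in optics.camera_model('scene')])
f=lambda n,a,b: print(n,*[np.round(x,4) for x in tri([ray('scene',a),ray('side',b)])])
f('handle',(300,316.8),(248.4,394.1))
f('collar',(306,315.6),(262.3,393.3))
f('hole',(306.3,316.7),(261.5,391.9))
f('rim',(190.3,254.1),(203.9,265.5))
f('valve',(216.1,255.5),(235,267.1))
f('orange',(246.6,273.6),(229.4,321.8))
f('bung',(225.9,341.4),(215.7,347.6))
print('red', onz('scene',(265.1,342.3),0.02),'small',onz('scene',(294,360),0.02),'petri',onz('scene',(189.7,301.7),0),'flask',onz('scene',(187.1,343),0))
# handle top line ends in scene crop px/3+offset
for p in [((482/3+130),(328/3+200)),((515/3+130),(376/3+200))]: print(p,onz('scene',p,0.05+0.006+0.042))
# valve arms at z 0.057
for p in [((247/3+130),(98/3+200)),((165/3+130),(230/3+200))]: print('arm',onz('scene',p,0.06))
# wall board rack edges
E
```

```text
['camera_matrix', 'world_from_camera']
handle [ 0.4347 -0.1722  0.087 ] [0.0004 0.0004]
collar [ 0.4333 -0.1716  0.0573] [0.0041 0.0041]
hole [ 0.4366 -0.1705  0.0541] [0.0022 0.0022]
rim [0.5282 0.1084 0.0811] [0.0005 0.0005]
valve [ 5.207e-01  1.076e-01 -5.000e-04] [0.0015 0.0015]
orange [ 0.4572 -0.0321  0.0892] [0.0003 0.0003]
bung [ 0.6284 -0.0576  0.0083] [0.0034 0.0034]
red [ 0.55282278 -0.12822107  0.02      ] small [ 0.52873932 -0.19792797  0.02      ] petri [6.46432650e-01 8.71370576e-02 1.11022302e-16] flask [7.20062908e-01 2.38011959e-02 1.11022302e-16]
(290.66666666666663, 309.3333333333333) [ 0.43461352 -0.15319172  0.098     ]
(301.66666666666663, 325.3333333333333) [ 0.43902993 -0.18896348  0.098     ]
arm [0.46670619 0.10890725 0.06      ]
arm [0.58301549 0.09887365 0.06      ]
```

```bash
cat >> h.py <<'E'
def plan(tgt,yaw=None,cmd=None):
    s=sensors.get_state(); M=R.from_quat(s['tcp_rot']).as_matrix()
    d=M.T@(np.array(tgt)-s['eef_pos'])*100
    y=np.arctan2(M[1,1],M[0,1]); out={'shift_cm':np.round(d,3)}
    # turn about tool x (down): + turn reduces world yaw
    if yaw is not None: out['turn_x']=round(float(-((yaw-y+np.pi)%(2*np.pi)-np.pi)),4)
    out['yaw']=round(float(y),4); out['tilt']=np.round(M[:,0],4); out['t']=s['time']
    return out
E
python3 - <<'E'
from h import *
s=sensors.get_state()
M=R.from_quat(s['tcp_rot']).as_matrix()
print(M.round(4))
p0=s['eef_pos'];p1=np.array([.5,.25,.23]);p2=np.array([.437,-.171,.23])
print((p1-p0)@M*100,(p2-p1)@M*100)
print(plan(p1,0.122))
print('box corner',onz('scene',(295,395),0),onz('scene',(180,420),0.3))
E
```

```text
[[-0.      0.2944  0.9557]
 [-0.      0.9557 -0.2944]
 [-1.     -0.     -0.    ]]
[  0.13046592 -28.88734214  40.42722481] [ 9.58070139e-04 -4.20889973e+01  6.37309243e+00]
{'shift_cm': array([  0.13 , -28.887,  40.427]), 'turn_x': 1.15, 'yaw': 1.272, 'tilt': array([-0., -0., -1.]), 't': 1.05}
box corner [ 5.85235785e-01 -2.43091631e-01  1.11022302e-16] [ 0.62300401 -0.21934238  0.3       ]
```

Request:
{"name": "arm_command", "arguments": {"increments": [[[0,-2.89,4.04,0],[0,-2.89,4.04,0],[0,-2.89,4.04,0],[0,-2.89,4.04,0],[0,-2.89,4.04,0],[0,-2.89,4.04,0],[0,-2.89,4.04,0],[0,-2.89,4.04,0],[0,-2.89,4.04,0],[0,-2.89,4.04,0],[0,-4.68,0.71,0],[0,-4.68,0.71,0],[0,-4.68,0.71,0],[0,-4.68,0.71,0],[0,-4.68,0.71,0],[0,-4.68,0.71,0],[0,-4.68,0.71,0],[0,-4.68,0.71,0],[0,-4.68,0.71,0]]], "grip": 6}}

```text
time: 3.42
eef_pos: [0.4364, -0.1729, 0.2317]
tcp_rot: [0.105, 0.699, -0.105, 0.7]
contact_force: [0.1, -0.2, -0.2]
opening: 0.701
```

Request:
{"name": "arm_command", "arguments": {"increments": [[[0.6,0,0,0.128],[0.6,0,0,0.128],[0.6,0,0,0.128],[0.6,0,0,0.128],[0.6,0,0,0.128],[0.6,0,0,0.128],[0.6,0,0,0.128],[0.6,0,0,0.128],[0.6,0,0,0.126],[0,0,0,0],[0,0,0,0]]]}}

```text
time: 4.8
eef_pos: [0.4369, -0.1715, 0.1777]
tcp_rot: [0.468, 0.53, -0.468, 0.53]
contact_force: [-0.6, 0.6, -0.3]
opening: 0.701
```

```bash
python3 - <<'E'
from h import *
s=sensors.get_state(); print(s['eef_pos'],s['contact_force'],plan([.437,-.171,.18],.122))
im=optics.read_camera('wrist'); cv2.imwrite('pics/w1.png',im)
for q in ['plug_handle','plug_collar','rack_hole']:
    for d in optics.place_of('wrist',q): print(q,np.round(d['at'],1),round(d['conf'],2))
for z,n in ((.077,'h'),(.05,'c'),(.098,'top')): print(n,proj('wrist',[.437,-.171,z],s))
E
```

```text
[ 0.43693069 -0.17149772  0.17770111] [-0.56397269  0.59415976 -0.34796098] {'shift_cm': array([-0.23 ,  0.013, -0.048]), 'turn_x': 0.0018, 'yaw': 0.1238, 'tilt': array([ 5.e-04, -4.e-04, -1.e+00]), 't': 4.8}
plug_handle [196.7 321.2] 0.7
plug_handle [172.6 467.9] 0.69
plug_handle [234.3 418.4] 0.64
plug_collar [225.5 412.8] 0.9
plug_collar [188.7 321.3] 0.68
plug_collar [167.4 458.1] 0.64
plug_collar [197.9 323.5] 0.53
rack_hole [189.8 321.5] 0.85
h [201.40230396 318.87028624]
c [192.621011   318.91109411]
top [209.5863664  318.83225379]
```

View pics/w1.png

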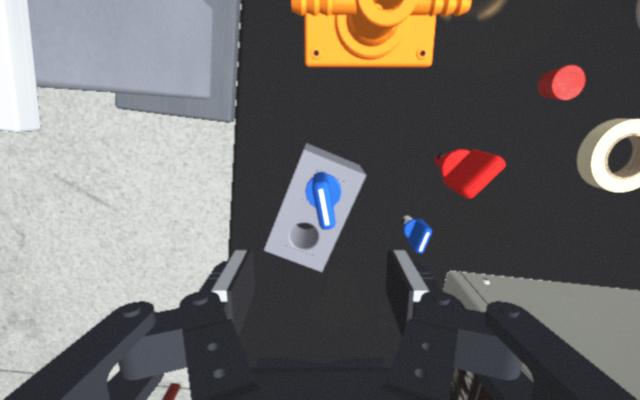

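```bash
python3 - <<'E'
import cv2
a=cv2.imread('pics/w1.png')[135:280,250:390]; cv2.imwrite('pics/w1c.png',cv2.resize(a,None,fx=4,fy=4,interpolation=2))
from h import *
s=sensors.get_state(); im=cv2.imread('pics/w1.png')
hsv=cv2.cvtColor(im,cv2.COLOR_BGR2HSV)
w=((hsv[...,1]<70)&(hsv[...,2]>190)); w[:165]=0;w[240:]=0;w[:,:300]=0;w[:,345:]=0
ys,xs=np.nonzero(w); print(len(xs))
P=np.array([onz('wrist',(r,c),.098,s) for r,c in zip(ys,xs)])
m=P.mean(0);u,S,v=np.linalg.svd(P-m);print('line',m,v[0],np.degrees(np.arctan2(v[0][1],v[0][0])),ys.min(),ys.max(),xs.min(),xs.max())
t=(P-m)@v[0]; print(t.min(),t.max())
# collar visible and hole empty
E
```

```text
1657
line [ 0.43837303 -0.1635728   0.098     ] [-2.40622386e-01  9.70618807e-01  8.05354116e-18] 103.92327695902917 165 239 300 344
-0.030001254751387436 0.02563450572734514
```

View pics/w1c.png

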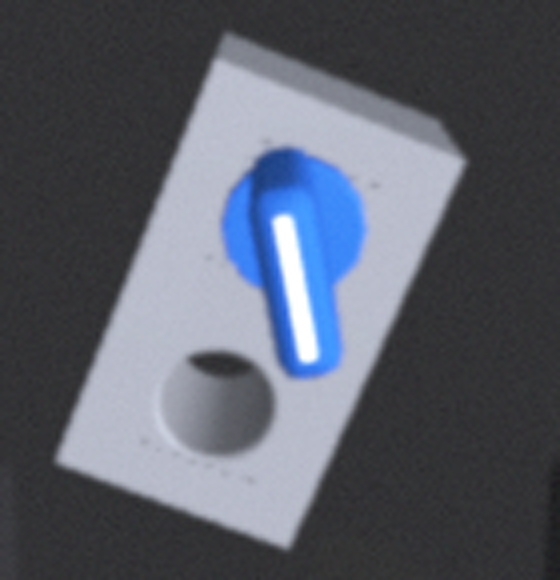

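```bash
python3 - <<'E'
from h import *
s=sensors.get_state()
a=onz('wrist',(188.75,320.75),.098,s);b=onz('wrist',(225.5,327.25),.098,s)
print(a,b,(a+b)/2,np.linalg.norm(a-b),np.degrees(np.arctan2((a-b)[1],(a-b)[0])))
print('collar',onz('wrist',(190,323.5),.056,s))
for rc in [(147.5,305),(175,366.5),(250,264),(272,322.5)]: print(rc, onz('wrist',rc,.05,s))
E
```

```text
[ 0.43648743 -0.15604248  0.098     ] [ 0.44431968 -0.18187678  0.098     ] [ 0.44040355 -0.16895963  0.098     ] 0.026995468460918437 106.86585688279744
collar [ 0.44025724 -0.16682297  0.056     ]
(147.5, 305) [ 0.42138526 -0.13532281  0.05      ]
(175, 366.5) [ 0.47392565 -0.15139455  0.05      ]
(250, 264) [ 0.3956465  -0.22822116  0.05      ]
(272, 322.5) [ 0.44910771 -0.243086    0.05      ]
```

```bash
python3 - <<'E'
from h import *
print(plan([.4403,-.1688,.061],.295))
E
```

```text
{'shift_cm': array([11.666,  0.361, -0.229]), 'turn_x': -0.1723, 'yaw': 0.1227, 'tilt': array([ 5.e-04, -3.e-04, -1.e+00]), 't': 5.0}
```

Request:
{"name": "arm_command", "arguments": {"increments": [[[0,0.36,-0.23,-0.086],[1,0,0,-0.086],[2,0,0,0],[2.5,0,0,0],[2.5,0,0,0],[2,0,0,0],[1.2,0,0,0],[0.46,0,0,0],[0,0,0,0],[0,0,0,0]]], "grip": 6}}

```text
time: 6.25
eef_pos: [0.4407, -0.1691, 0.0616]
tcp_rot: [0.421, 0.567, -0.421, 0.568]
contact_force: [-0.4, -0.0, 0.2]
opening: 0.701
```

```bash
python3 - <<'E'
from h import *
print(plan([.4403,-.1688,.061],.295))
im=optics.read_camera('wrist'); cv2.imwrite('pics/w2.png',im)
im=optics.read_camera('side'); cv2.imwrite('pics/s2.png',cv2.resize(im[180:300,300:460],None,fx=4,fy=4))
E
```

```text
{'shift_cm': array([ 0.057, -0.026, -0.035]), 'turn_x': -0.001, 'yaw': 0.294, 'tilt': array([ 1.4e-03, -9.0e-04, -1.0e+00]), 't': 6.25}
```

View pics/w2.png

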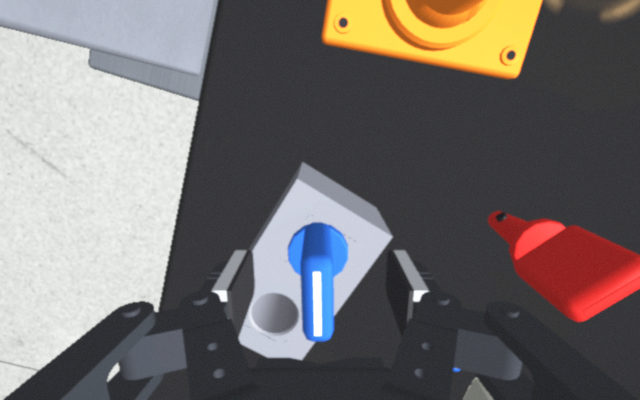

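View pics/s2.png

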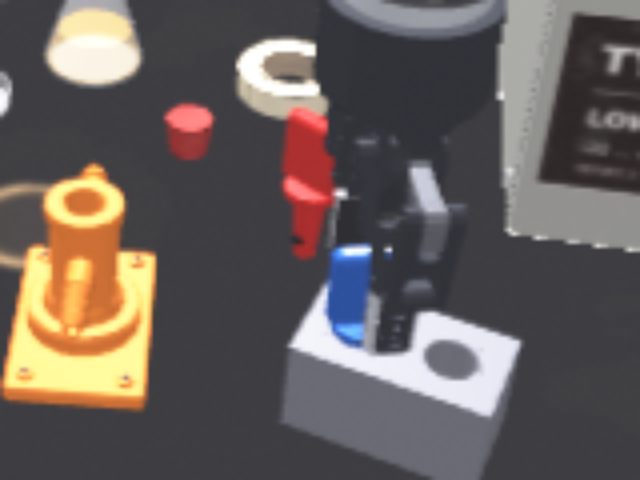

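```bash
python3 - <<'E'
from h import *
s=sensors.get_state();M=R.from_quat(s['tcp_rot']).as_matrix()
for rc in [(272,318),(336,318),((224+278)/2-0,317.5)]:
    z=.098 if rc[0]!=251 else .056
    p=onz('wrist',rc,z,s); print(p,M.T@(p-s['eef_pos']))
E
```

```text
[ 0.43647012 -0.15628206  0.098     ] [-0.03654894 -0.0002123  -0.0132765 ]
[ 0.44408713 -0.18152112  0.098     ] [-0.03651841 -0.00023856  0.01308688]
[ 0.43925795 -0.16680457  0.056     ] [ 0.00546325 -0.00063463 -0.00244634]
```

Request:
{"name": "arm_command", "arguments": {"increments": [[[0,0,0,0],[0,0,0,0],[0,0,0,0],[0,0,0,0],[0,0,0,0],[0,0,0,0]]], "grip": 0, "grip_force": 100}}

```text
time: 7.1
eef_pos: [0.4403, -0.1688, 0.061]
tcp_rot: [0.421, 0.568, -0.421, 0.568]
contact_force: [-1.1, -0.7, 3.3]
opening: 0.129
```

Request:
{"name": "arm_command", "arguments": {"increments": [[[-0.5,0,0,0],[-1,0,0,0],[-2,0,0,0],[-3,0,0,0],[-3,0,0,0],[-2,0,0,0],[-0.5,0,0,0],[0,0,0,0],[0,0,0,0]]]}}

```text
time: 8.22
eef_pos: [0.4393, -0.1682, 0.1794]
tcp_rot: [0.421, 0.569, -0.421, 0.567]
contact_force: [-0.3, 0.5, -2.2]
opening: 0.128
```

```bash
python3 - <<'E'
from h import *
s=sensors.get_state(); print(s['contact_force'],s['wrist_torque'],s['opening'])
print(s['eef_pos'],plan([.528,.108,.18],.122))
im=optics.read_camera('wrist'); cv2.imwrite('pics/w3.png',im)
im=optics.read_camera('scene'); cv2.imwrite('pics/c3.png',cv2.resize(im[130:330,200:440],None,fx=3,fy=3))
im=optics.read_camera('side'); cv2.imwrite('pics/s3.png',cv2.resize(im[140:300,300:460],None,fx=4,fy=4)[:600])
E
```

```text
[-0.26968216  0.50118918 -2.24959878] [-0.01172984  0.05312117 -0.03156274] 0.12843946242581783
[ 0.43934842 -0.16821446  0.17943776] {'shift_cm': array([ -0.038,  16.488, -23.868]), 'turn_x': 0.172, 'yaw': 0.294, 'tilt': array([-0.0021,  0.0013, -1.    ]), 't': 8.225}
```

View pics/s3.png

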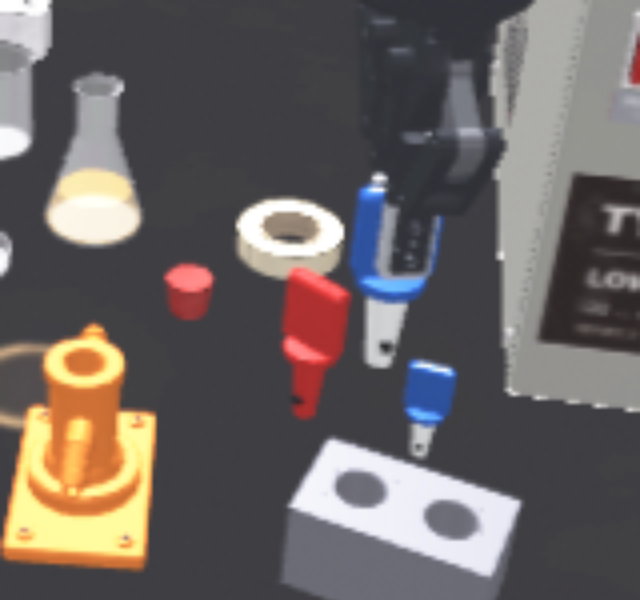

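View pics/w3.png

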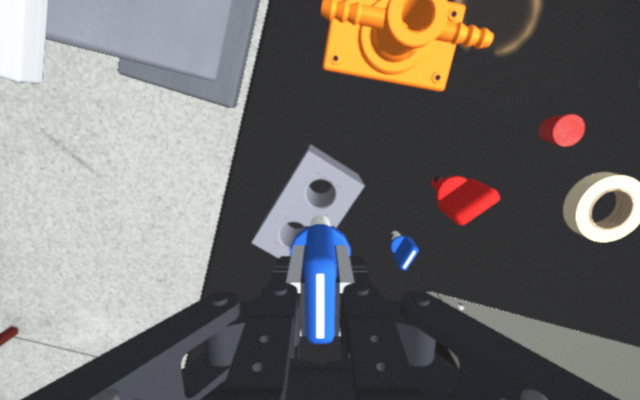

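Request:
{"name": "arm_command", "arguments": {"increments": [[[-0.2,2.06,-2.22,0],[-0.2,2.74,-2.97,0],[-0.2,2.74,-2.97,0],[-0.2,2.74,-2.97,0],[-0.2,2.74,-2.97,0],[0,2.06,-2.22,0],[0,1.37,-1.48,0],[0,0,0,0],[0,0,0,0],[0,0,0,0]]]}}

```text
time: 9.62
eef_pos: [0.5456, 0.0485, 0.1906]
tcp_rot: [0.422, 0.568, -0.422, 0.568]
contact_force: [0.2, 0.2, -1.6]
opening: 0.131
```

```bash
python3 - <<'E'
from h import *
s=sensors.get_state(); print(s['contact_force'],s['eef_pos'],s['dq'].round(3))
np.save('st4.npy',np.r_[s['eef_pos'],s['tcp_rot']])
im=optics.read_camera('wrist'); cv2.imwrite('pics/w4.png',im)
for q in ['valve_rim','valve','plug_handle','plug_collar']:
    for d in optics.place_of('wrist',q): print(q,np.round(d['at'],1),round(d['conf'],2), onz('wrist',d['at'],.085 if q=='valve_rim' else 0,s))
E
```

```text
[ 0.21603741  0.16245144 -1.55151588] [0.54563209 0.04845073 0.19062949] [-0.    -0.002  0.    -0.     0.     0.004]
valve_rim [118.9 316.9] 0.83 [0.52661608 0.10608622 0.085     ]
valve_rim [258.3 193.7] 0.83 [ 0.46251742 -0.02763241  0.085     ]
valve [112.8 314.8] 0.77 [0.52323318 0.10808619 0.        ]
valve [222.2 223.6] 0.76 [ 0.46302405 -0.02621074  0.        ]
plug_handle [275.6 318.9] 0.95 [ 0.5770385  -0.05695856  0.        ]
plug_collar [252.5 317.2] 0.58 [ 0.56728973 -0.03095598  0.        ]
```

View pics/w4.png

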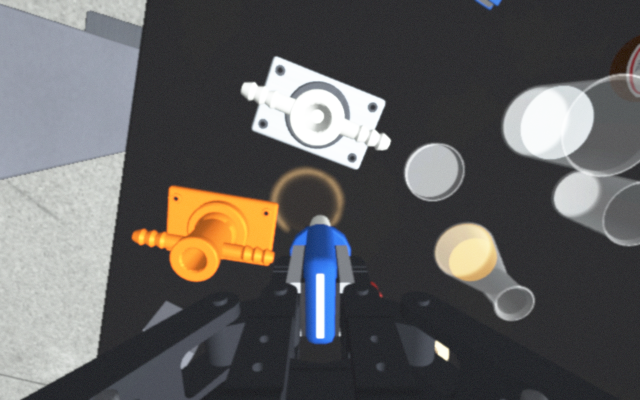

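```bash
python3 - <<'E'
import cv2
a=cv2.imread('pics/w4.png')[50:175,230:400]; cv2.imwrite('pics/w4c.png',cv2.resize(a,None,fx=4,fy=4,interpolation=2))
E
```

```text
(no output)
```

View pics/w4c.png

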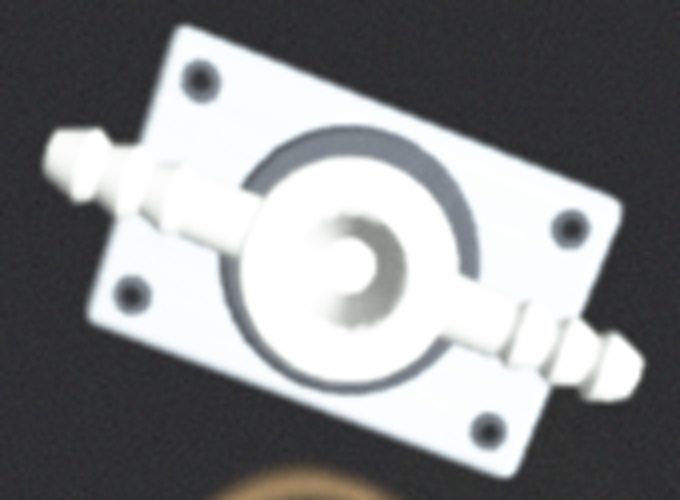

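```bash
python3 - <<'E'
from h import *
v=np.load('st4.npy'); s={'eef_pos':v[:3],'tcp_rot':v[3:]}; M=R.from_quat(v[3:]).as_matrix()
f=lambda x,y:(50+y/4-.375,230+x/4-.375)
print('rim',onz('wrist',f(352,269),.085,s), onz('wrist',f(350,270),.085,s))
w=[onz('wrist',f(x,269),.085,s) for x in (240,464)]; print('width',np.linalg.norm(w[0]-w[1]))
def ang(a,b,z):
    p,q=onz('wrist',f(*a),z,s),onz('wrist',f(*b),z,s); d=q-p; return (p+q)/2,np.linalg.norm(d),np.degrees(np.arctan2(d[1],d[0]))
print('arm',ang((48,163),(640,367),.057))
print('scr',ang((201,80),(570,228),.008),ang((132,295),(488,430),.008))
print('edge',ang((180,27),(620,205),.008),ang((92,318),(510,476),.008))
print('tip', proj('wrist',v[:3]+M@np.array([.053,0,0]),s),'hc top',proj('wrist',v[:3]+M@np.array([-.037,0,0]),s))
print('scene rim',proj('scene',[.527,.107,.085]),'side',proj('side',[.527,.107,.085]))
E
```

```text
rim [0.5267095  0.10758812 0.085     ] [0.52641559 0.10731769 0.085     ]
width 0.04022342004781694
arm (array([0.52630356, 0.10705598, 0.057     ]), np.float64(0.12451941348165052), np.float64(-1.6668988089585686))
scr (array([0.5275773 , 0.13217377, 0.008     ]), np.float64(0.0909431290312188), np.float64(-3.958434281704963)) (array([0.52412596, 0.08171348, 0.008     ]), np.float64(0.09082735114238294), np.float64(-3.800249091867045))
edge (array([0.52860571, 0.14096168, 0.008     ]), np.float64(0.10777621166555364), np.float64(-3.9587006050734854)) (array([0.52458589, 0.07317337, 0.008     ]), np.float64(0.10739153578949844), np.float64(-3.8868086695643655))
tip [222.91429377 318.95438982] hc top [305.9304827  318.61812359]
scene rim [189.57781598 253.83429063] side [202.93213583 265.95159732]
```

```bash
python3 - <<'E'
from h import *
print(plan([.5266,.1075,.148],.4625))
E
```

```text
{'shift_cm': array([ 4.282, -0.153, -6.161]), 'turn_x': -0.1692, 'yaw': 0.2933, 'tilt': array([ 2.e-04, -0.e+00, -1.e+00]), 't': 9.875}
```

Request:
{"name": "arm_command", "arguments": {"increments": [[[0,-0.05,-1.54,0],[0,-0.05,-1.54,0],[0,-0.05,-1.54,0],[0,0,-1.54,0],[1,0,0,-0.085],[1,0,0,-0.084],[1,0,0,0],[0.8,0,0,0],[0.48,0,0,0],[0,0,0,0],[0,0,0,0]]]}}

```text
time: 11.25
eef_pos: [0.5269, 0.1078, 0.1483]
tcp_rot: [0.372, 0.601, -0.372, 0.602]
contact_force: [0.3, 1.4, -1.6]
opening: 0.127
```

```bash
python3 - <<'E'
from h import *
s=sensors.get_state(); print(s['contact_force'],s['eef_pos'],plan([.5266,.1075,.115],.4625))
im=optics.read_camera('wrist'); cv2.imwrite('pics/w5.png',im)
im=optics.read_camera('scene'); a=cv2.resize(im[120:270,200:320],None,fx=4,fy=4)
im=optics.read_camera('side'); b=cv2.resize(im[130:280,220:320],None,fx=4,fy=4)
cv2.imwrite('pics/c5.png',np.hstack([a[:,:400],b]))
E
```

```text
[ 0.30455058  1.44631674 -1.56421972] [0.52694761 0.10784702 0.14830123] {'shift_cm': array([ 3.33 , -0.049,  0.015]), 'turn_x': 0.0001, 'yaw': 0.4626, 'tilt': array([ 7.e-04,  0.e+00, -1.e+00]), 't': 11.25}
```

View pics/w5.png

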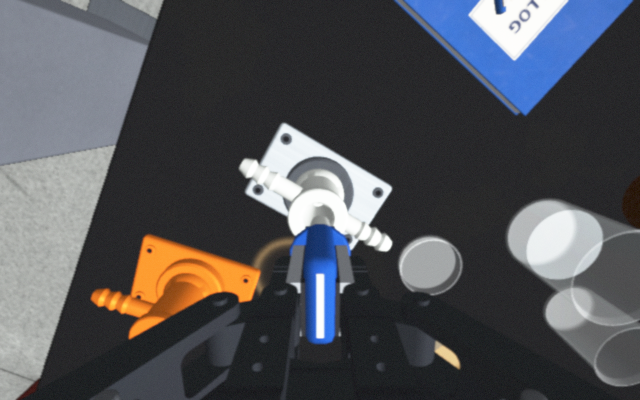

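View pics/c5.png

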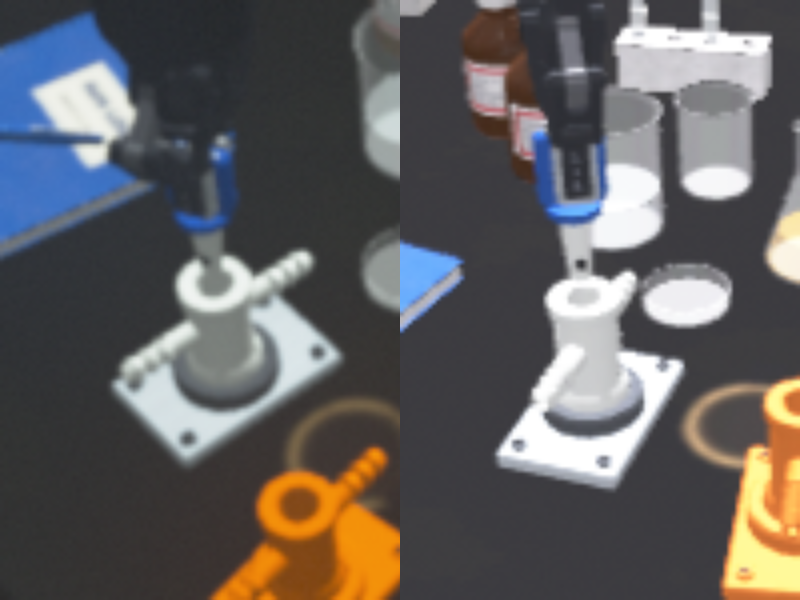

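Request:
{"name": "arm_command", "arguments": {"increments": [[[0.8,0,0,0],[0.8,0,0,0],[0.8,0,0,0],[0.7,0,0,0],[0.5,0,0,0],[0,0,0,0],[0,0,0,0]]]}}

```text
time: 12.28
eef_pos: [0.5268, 0.1079, 0.1121]
tcp_rot: [0.372, 0.601, -0.372, 0.601]
contact_force: [-0.6, -0.8, -1.6]
opening: 0.128
```

```bash
python3 - <<'E'
from h import *
F=[];
s=sensors.get_state(); print(s['contact_force'],s['wrist_torque'],s['eef_pos'],plan([.5266,.1075,.105],.4625))
im=optics.read_camera('scene'); a=cv2.resize(im[120:270,200:320],None,fx=4,fy=4)
im=optics.read_camera('side'); b=cv2.resize(im[130:280,220:320],None,fx=4,fy=4)
cv2.imwrite('pics/c6.png',np.hstack([a[:,:400],b]))
E
```

```text
[-0.63905248 -0.79821371 -1.64500437] [-0.05392197  0.09857635  0.01227837] [0.52675295 0.10788804 0.11212412] {'shift_cm': array([ 0.712, -0.031,  0.028]), 'turn_x': 0.0006, 'yaw': 0.4631, 'tilt': array([ 2.e-04, -1.e-04, -1.e+00]), 't': 12.275}
```

View pics/c6.png

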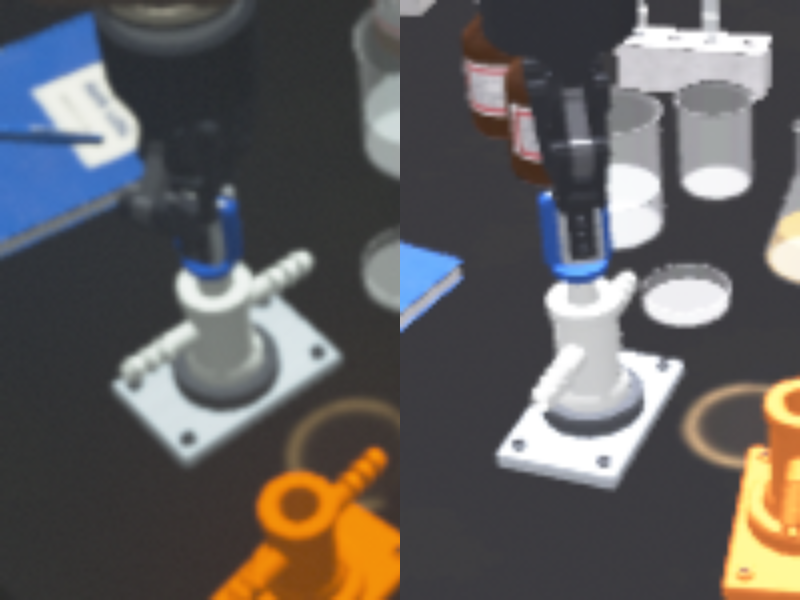

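Request:
{"name": "arm_command", "arguments": {"increments": [[[0.25,0,0,0],[0.25,0,0,0],[0.2,0,0,0],[0.1,0,0,0],[0,0,0,0],[0,0,0,0]]]}}

```text
time: 13.12
eef_pos: [0.5263, 0.1074, 0.1038]
tcp_rot: [0.371, 0.602, -0.372, 0.601]
contact_force: [-3.4, -3.6, 1.1]
opening: 0.124
```

Request:
{"name": "arm_command", "arguments": {"increments": [[[0.1,0,0,0],[0.1,0,0,0],[0,0,0,0],[0,0,0,0]]]}}

```text
time: 13.62
eef_pos: [0.5262, 0.1073, 0.1019]
tcp_rot: [0.371, 0.602, -0.373, 0.601]
contact_force: [-2.7, -3.8, 1.6]
opening: 0.122
```

Request:
{"name": "arm_command", "arguments": {"increments": [[[0,-0.06,0.03,0],[0,0,0,0],[0,0,0,0]]]}}

```text
time: 14.0
eef_pos: [0.5261, 0.1072, 0.1019]
tcp_rot: [0.372, 0.601, -0.372, 0.601]
contact_force: [-3.6, -2.9, 1.5]
opening: 0.131
```

```bash
python3 - <<'E'
from h import *
s=sensors.get_state(); print(s['contact_force'],s['wrist_torque'],s['eef_pos'],plan([.5266,.1075,.105],.4625))
E
```

```text
[-3.62560166 -2.87937031  1.52938077] [-0.72851917  0.69137385 -0.00090511] [0.5261129  0.1071827  0.10193568] {'shift_cm': array([-0.306,  0.058, -0.007]), 'turn_x': 0.0007, 'yaw': 0.4632, 'tilt': array([-4.e-04, -5.e-04, -1.e+00]), 't': 14.0}
```

Request:
{"name": "arm_command", "arguments": {"increments": [[[0,-0.1,0.02,0],[0,0,0,0],[0,0,0,0]]]}}

```text
time: 14.38
eef_pos: [0.5259, 0.107, 0.102]
tcp_rot: [0.372, 0.601, -0.372, 0.602]
contact_force: [-1.0, -2.0, -0.2]
opening: 0.129
```

Request:
{"name": "arm_command", "arguments": {"increments": [[[0.05,-0.05,0.03,0],[0.1,0,0,0],[0,0,0,0],[0,0,0,0]]]}}

```text
time: 14.88
eef_pos: [0.5256, 0.1066, 0.1006]
tcp_rot: [0.373, 0.601, -0.371, 0.602]
contact_force: [1.8, 1.4, -2.2]
opening: 0.126
```

Request:
{"name": "arm_command", "arguments": {"increments": [[[0.1,0,0,0],[0,0,0,0],[0,0,0,0]]]}}

```text
time: 15.25
eef_pos: [0.5256, 0.1065, 0.0999]
tcp_rot: [0.372, 0.601, -0.372, 0.602]
contact_force: [0.8, 2.7, 1.0]
opening: 0.126
```

Request:
{"name": "arm_command", "arguments": {"increments": [[[0.05,0.015,-0.03,0],[0.05,0,0,0],[0,0,0,0],[0,0,0,0]]]}}

```text
time: 15.75
eef_pos: [0.5256, 0.1066, 0.099]
tcp_rot: [0.372, 0.601, -0.372, 0.602]
contact_force: [0.9, 1.7, 4.9]
opening: 0.127
```

Request:
{"name": "arm_command", "arguments": {"increments": [[[0.05,0.01,-0.015,0],[0.05,0,0,0],[0,0,0,0],[0,0,0,0]]]}}

```text
time: 16.25
eef_pos: [0.5257, 0.1066, 0.0983]
tcp_rot: [0.372, 0.601, -0.372, 0.602]
contact_force: [0.8, 1.0, 6.6]
opening: 0.126
```

```bash
python3 - <<'E'
from h import *
L=[]
for i in range(4):
    s=sensors.get_state(); L.append(s['contact_force'].round(2)); optics.read_camera('side')
print(L,s['wrist_torque'],s['eef_pos'],s['time'])
E
```

```text
[array([0.78, 0.96, 6.56]), array([0.63, 1.25, 6.74]), array([0.64, 0.9 , 6.2 ]), array([0.73, 1.43, 7.28])] [ 0.33747569 -0.11122458  0.03432655] [0.5256395  0.10663167 0.09830832] 16.4
```

Request:
{"name": "arm_command", "arguments": {"increments": [[[0.05,0,0,0],[0.05,0,0,0],[0,0,0,0],[0,0,0,0]]]}}

```text
time: 16.95
eef_pos: [0.5257, 0.1066, 0.0978]
tcp_rot: [0.372, 0.601, -0.372, 0.602]
contact_force: [-0.4, 1.7, 9.4]
opening: 0.123
```

Request:
{"name": "arm_command", "arguments": {"increments": [[[0.05,0,0,0],[0.02,0,0,-0.02],[0.01,0,0,-0.037],[0.01,0,0,-0.037]]]}}

```text
time: 17.45
eef_pos: [0.5258, 0.1067, 0.0971]
tcp_rot: [0.343, 0.618, -0.343, 0.619]
contact_force: [-0.4, 1.2, 9.5]
opening: 0.128
```

```bash
cat > st.py <<'E'
from h import *
L=[]
for i in range(3):
    s=sensors.get_state(); L.append(np.r_[s['contact_force'],s['wrist_torque']])
    if i<2: optics.camera_model('side'); optics.read_camera('side')
M=R.from_quat(s['tcp_rot']).as_matrix()
print(np.mean(L,0).round(2),[round(float(l[2]),1) for l in L],s['eef_pos'].round(4),'yaw',round(float(np.arctan2(M[1,1],M[0,1])),3),'tilt',M[:2,0].round(4),'t',s['time'],'op',round(float(s['opening']),3))
E
python3 st.py
```

```text
[-0.69  1.34  9.93  0.32  0.11 -0.06] [9.5, 10.0, 10.2] [0.5258 0.1067 0.0971] yaw 0.558 tilt [ 0.0011 -0.0002] t 17.55 op 0.129
```

Request:
{"name": "arm_command", "arguments": {"increments": [[[0.03,0,0,-0.037],[0.02,0,0,-0.037],[0.02,0,0,-0.037],[0.02,0,0,-0.037]]]}}

```text
time: 18.05
eef_pos: [0.526, 0.1068, 0.0965]
tcp_rot: [0.297, 0.642, -0.296, 0.642]
contact_force: [-1.1, 1.3, 11.7]
opening: 0.13
```

```bash
python3 st.py
```

```text
[-0.77  1.59 11.32  0.36  0.18 -0.04] [11.7, 11.1, 11.1] [0.526  0.1068 0.0965] yaw 0.706 tilt [0.0014 0.    ] t 18.15 op 0.125
```

Request:
{"name": "arm_command", "arguments": {"increments": [[[0.025,0,0,-0.037],[0.02,0,0,-0.037],[0.02,0,0,-0.037],[0.02,0,0,-0.037]]]}}

```text
time: 18.65
eef_pos: [0.5262, 0.1069, 0.0961]
tcp_rot: [0.249, 0.662, -0.248, 0.663]
contact_force: [-1.8, 2.5, 12.2]
opening: 0.122
```

```bash
python3 st.py
```

```text
[-1.36  2.39 12.75  0.43  0.29 -0.03] [12.2, 12.9, 13.2] [0.5261 0.1069 0.0961] yaw 0.853 tilt [0.0016 0.0004] t 18.75 op 0.13
```

Request:
{"name": "arm_command", "arguments": {"increments": [[[0.005,0.01,-0.03,-0.037],[0.01,0,0,-0.037],[0.015,0,0,-0.037],[0.015,0,0,-0.037]]]}}

```text
time: 19.25
eef_pos: [0.5262, 0.1071, 0.0958]
tcp_rot: [0.199, 0.678, -0.198, 0.679]
contact_force: [0.0, 1.9, 13.1]
opening: 0.128
```

```bash
python3 st.py
```

```text
[-0.48  1.83 12.9   0.38  0.24 -0.06] [13.1, 13.4, 12.1] [0.5263 0.1071 0.0958] yaw 1.001 tilt [0.0022 0.0002] t 19.35 op 0.124
```

Request:
{"name": "arm_command", "arguments": {"increments": [[[0,0.01,-0.01,-0.037],[0.005,0,0,-0.037],[0.01,0,0,-0.037],[0.01,0,0,-0.037]]]}}

```text
time: 19.85
eef_pos: [0.5263, 0.1073, 0.0956]
tcp_rot: [0.148, 0.691, -0.148, 0.692]
contact_force: [-0.6, 1.0, 13.4]
opening: 0.128
```

```bash
python3 st.py
```

```text
[-0.9   1.53 13.29  0.4   0.2  -0.09] [13.4, 12.4, 14.1] [0.5263 0.1073 0.0956] yaw 1.149 tilt [0.0025 0.0003] t 19.95 op 0.126
```

```bash
python3 - <<'E'
from h import *
im=optics.read_camera('scene'); a=cv2.resize(im[150:240,210:300],None,fx=6,fy=6,interpolation=2)
im2=optics.read_camera('side'); b=cv2.resize(im2[160:250,235:300],None,fx=6,fy=6,interpolation=2)
cv2.imwrite('pics/c7.png',np.hstack([a[:,:400],b]))
im=optics.read_camera('wrist'); cv2.imwrite('pics/w7.png',im)
E
```

```text
(no output)
```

View pics/c7.png

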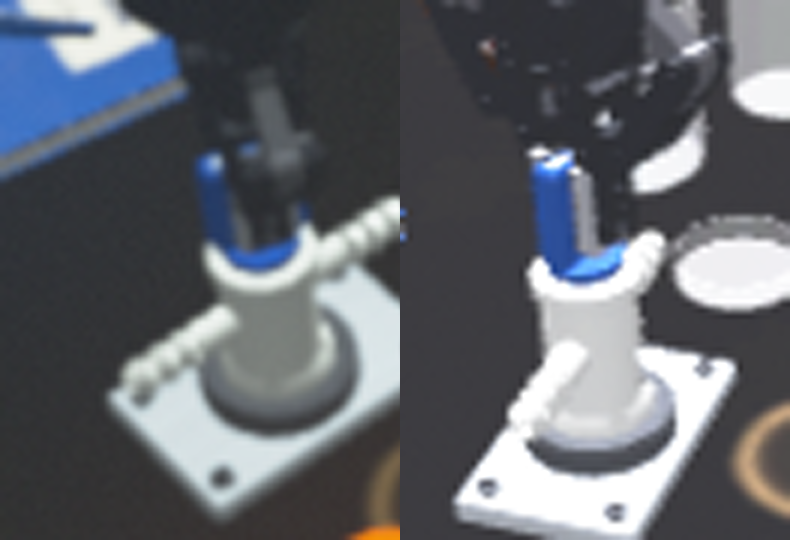

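View pics/w7.png

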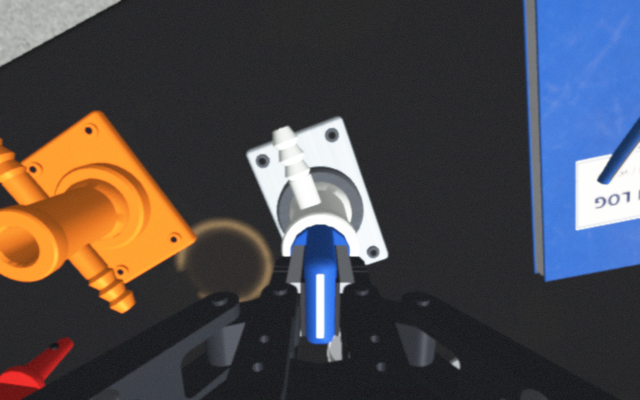

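Request:
{"name": "arm_command", "arguments": {"increments": [[[0,0.01,0,-0.037],[0,0,0,-0.037],[0.005,0,0,-0.037],[0.005,0,0,-0.037],[0.005,0,0,-0.037]]]}}

```text
time: 20.72
eef_pos: [0.5264, 0.1075, 0.0955]
tcp_rot: [0.084, 0.701, -0.083, 0.703]
contact_force: [-0.3, 1.9, 12.4]
opening: 0.128
```

```bash
python3 st.py
```

```text
[-1.05  2.58 12.77  0.47  0.19 -0.09] [12.4, 13.6, 12.3] [0.5264 0.1075 0.0954] yaw 1.334 tilt [0.0027 0.0006] t 20.825 op 0.126
```

Request:
{"name": "arm_command", "arguments": {"increments": [[[0.005,0.03,0,-0.037],[0.005,0,0,-0.037],[0.005,0,0,-0.037],[0.005,0,0,-0.037],[0.005,0,0,-0.028]]]}}

```text
time: 21.45
eef_pos: [0.5264, 0.1078, 0.0952]
tcp_rot: [0.022, 0.706, -0.021, 0.708]
contact_force: [-0.0, 2.5, 13.7]
opening: 0.127
```

```bash
python3 st.py;  python3 - <<'E'
from h import *
im=optics.read_camera('scene'); a=cv2.resize(im[150:240,210:300],None,fx=6,fy=6,interpolation=2)
im2=optics.read_camera('side'); b=cv2.resize(im2[160:250,235:300],None,fx=6,fy=6,interpolation=2)
cv2.imwrite('pics/c8.png',np.hstack([a[:,:400],b]))
im=optics.read_camera('wrist'); cv2.imwrite('pics/w8.png',im)
E
```

```text
[-0.42  2.37 13.19  0.45  0.21 -0.17] [13.7, 13.1, 12.8] [0.5264 0.1078 0.0953] yaw 1.51 tilt [0.0025 0.0006] t 21.55 op 0.123
```

View pics/c8.png

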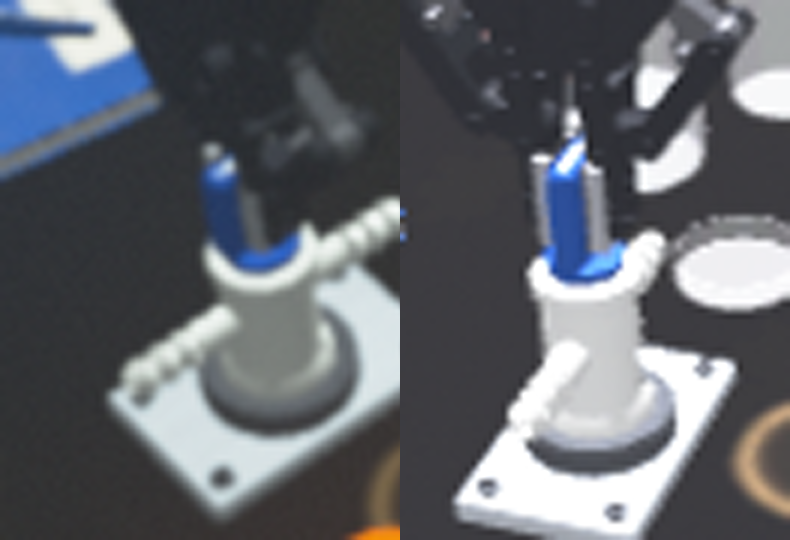

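View pics/w8.png

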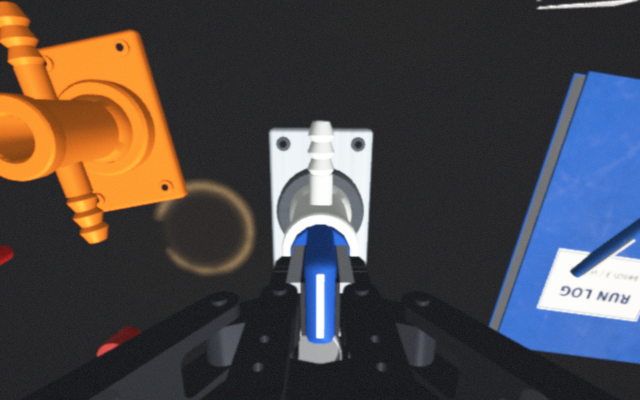

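Request:
{"name": "arm_command", "arguments": {"increments": [[[0.005,0.02,0,0.03],[0.005,0,0,0.037],[0.005,0,0,0.037],[0.005,0,0,0.037],[0.005,0,0,0.037],[0.005,0,0,0.037]]]}}

```text
time: 22.45
eef_pos: [0.5264, 0.1076, 0.095]
tcp_rot: [0.097, 0.7, -0.097, 0.701]
contact_force: [-1.4, 1.0, 13.6]
opening: 0.126
```

```bash
python3 st.py
```

```text
[-1.47  0.86 13.77  0.22  0.29  0.11] [13.6, 13.8, 13.9] [0.5264 0.1075 0.095 ] yaw 1.295 tilt [ 0.0023 -0.0008] t 22.55 op 0.133
```

Request:
{"name": "arm_command", "arguments": {"increments": [[[-0.01,0,0,-0.03],[0,0,0,-0.037],[0,0,0,-0.037],[0,0,0,-0.037],[0,0,0,-0.037],[0,0,0,-0.037]]]}}

```text
time: 23.3
eef_pos: [0.5264, 0.1078, 0.095]
tcp_rot: [0.022, 0.706, -0.021, 0.708]
contact_force: [-0.8, 1.2, 12.6]
opening: 0.129
```

```bash
python3 st.py
```

```text
[-1.02  1.51 12.69  0.38  0.23 -0.15] [12.6, 12.5, 13.0] [0.5264 0.1078 0.095 ] yaw 1.51 tilt [0.0025 0.0002] t 23.4 op 0.129
```

Request:
{"name": "arm_command", "arguments": {"increments": [[[0.01,0.015,0,0.03],[0.005,0,0,0.04],[0,0,0,0.04],[0.005,0,0,0.04],[0,0,0,0.04],[0.005,0,0,0.04],[0,0,0,0.04],[0.005,0,0,0.04],[0,0,0,0.04]]]}}

```text
time: 24.52
eef_pos: [0.5264, 0.1074, 0.0947]
tcp_rot: [0.143, 0.691, -0.144, 0.693]
contact_force: [-1.7, 0.2, 12.8]
opening: 0.125
```

```bash
python3 st.py
```

```text
[-1.83 -0.2  13.63  0.05  0.31  0.03] [12.8, 14.5, 13.6] [0.5264 0.1075 0.0947] yaw 1.16 tilt [ 0.0022 -0.0013] t 24.625 op 0.128
```

Request:
{"name": "arm_command", "arguments": {"increments": [[[-0.005,-0.01,0,-0.03],[0,0,0,-0.04],[0,0,0,-0.04],[0.003,0,0,-0.04],[0,0,0,-0.04],[0.003,0,0,-0.04],[0,0,0,-0.04],[0.003,0,0,-0.04],[0.003,0,0,-0.04]]]}}

```text
time: 25.75
eef_pos: [0.5264, 0.1078, 0.0947]
tcp_rot: [0.022, 0.706, -0.021, 0.708]
contact_force: [-1.9, 1.7, 13.1]
opening: 0.127
```

```bash
python3 st.py
```

```text
[-1.    1.73 12.78  0.34  0.25 -0.1 ] [13.1, 13.5, 11.8] [0.5264 0.1078 0.0946] yaw 1.51 tilt [0.0025 0.0001] t 25.85 op 0.127
```

```bash
python3 - <<'E'
from h import *
im=optics.read_camera('wrist'); cv2.imwrite('pics/w9.png',im)
def ends(im):
    g=im[255:350,300:340].astype(float); 
    w=(g.min(2)>200)   # white
    n=g.min(2); ref=cv2.GaussianBlur(n,(0,0),.8)
    col=ref[:,15:25].max(1)
    t=140
    idx=np.nonzero(col>t)[0]; a,b=idx[0],idx[-1]
    fa=a-(col[a]-t)/(col[a]-col[a-1]); fb=b+(col[b]-t)/(col[b]-col[b+1])
    return 255+fa,255+fb
for f in ['w3','w4','w5','w7','w8','w9']:
    i=cv2.imread(f'pics/{f}.png'); print(f,ends(i))
a=cv2.imread('pics/w9.png')[200:360,250:390]; b=cv2.imread('pics/w5.png')[200:360,250:390]
cv2.imwrite('pics/w9c.png',np.hstack([cv2.resize(a,None,fx=2.8,fy=2.8,interpolation=2),cv2.resize(b,None,fx=2.8,fy=2.8,interpolation=2)]))
s=sensors.get_state();M=R.from_quat(s['tcp_rot']).as_matrix()
for h in (.036,.037,.038):
  print(h,[proj('wrist',s['eef_pos']+M@np.array([-h,0,z]),s).round(2) for z in (-.0134,.0134)])
E
```

```text
w3 (np.float64(272.6048961292097), np.float64(338.43455124102))
w4 (np.float64(272.68335194724705), np.float64(338.3498022427725))
w5 (np.float64(272.9382761526702), np.float64(338.17025812506023))
w7 (np.float64(273.1055380299769), np.float64(338.30040598452956))Traceback (most recent call last):
  File "<stdin>", line 13, in <module>
  File "<stdin>", line 10, in ends
IndexError: index 95 is out of bounds for axis 0 with size 95
```

```bash
python3 - <<'E'
from h import *
def ends(im):
    n=cv2.GaussianBlur(im.min(2).astype(float),(0,0),.8)
    col=n[:,315:325].max(1); t=140
    a=b=305
    while col[a]>t:a-=1
    while col[b]>t:b+=1
    return round(a+(t-col[a])/(col[a+1]-col[a]),2), round(b-(t-col[b])/(col[b-1]-col[b]),2)
for f in ['w3','w4','w5','w7','w8','w9']:
    i=cv2.imread(f'pics/{f}.png'); print(f,ends(i))
a=cv2.imread('pics/w9.png')[200:360,250:390]; b=cv2.imread('pics/w5.png')[200:360,250:390]
cv2.imwrite('pics/w9c.png',np.hstack([cv2.resize(a,None,fx=2.8,fy=2.8,interpolation=2),cv2.resize(b,None,fx=2.8,fy=2.8,interpolation=2)]))
E
```

```text
w3 (np.float64(272.6), np.float64(338.43))
w4 (np.float64(272.68), np.float64(338.35))
w5 (np.float64(272.94), np.float64(338.17))
w7 (np.float64(273.11), np.float64(338.3))
w8 (np.float64(273.16), np.float64(338.34))
w9 (np.float64(273.16), np.float64(338.34))
```

View pics/w9c.png

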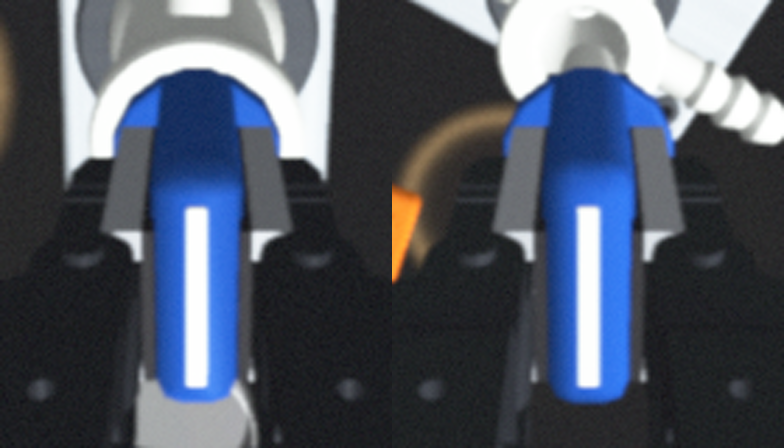

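```bash
python3 - <<'E'
from h import *
s=sensors.get_state();M=R.from_quat(s['tcp_rot']).as_matrix()
pr=lambda x,z: proj('wrist',s['eef_pos']+M@np.array([x,0,z]),s)[0].round(2)
for x in (.004,.005,.006): print('collar top',x,pr(x,-.015))
for x in (.010,.011,.012,.013): print('rim',x,pr(x,-.0195))
im=cv2.imread('pics/w9.png').astype(int); 
print(im[205:235,316:324].mean(1).round().astype(int).tolist())
E
```

```text
collar top 0.004 228.37
collar top 0.005 227.63
collar top 0.006 226.89
rim 0.01 215.18
rim 0.011 214.54
rim 0.012 213.9
rim 0.013 213.27
[[200, 204, 200], [140, 142, 139], [125, 127, 125], [126, 128, 124], [124, 126, 122], [124, 126, 124], [126, 128, 126], [134, 137, 134], [152, 156, 152], [173, 176, 172], [219, 222, 219], [251, 252, 251], [253, 254, 253], [254, 254, 254], [254, 254, 253], [254, 254, 254], [254, 254, 254], [253, 254, 253], [247, 248, 247], [170, 160, 154], [100, 59, 43], [94, 46, 23], [94, 46, 23], [96, 48, 24], [94, 46, 23], [94, 47, 22], [95, 47, 22], [94, 46, 21], [94, 47, 22], [95, 47, 23]]
```

Request:
{"name": "arm_command", "arguments": {"increments": [[[0.01,0.01,0,0.03],[0.005,0,0,0.04],[0,0,0,0.04],[0.005,0,0,0.04],[0,0,0,0.04],[0.005,0,0,0.04],[0,0,0,0.04],[0.003,0,0,0.04],[0,0,0,0.04]]]}}

```text
time: 27.02
eef_pos: [0.5264, 0.1075, 0.0944]
tcp_rot: [0.143, 0.691, -0.144, 0.693]
contact_force: [-0.7, 0.3, 13.5]
opening: 0.127
```

```bash
python3 st.py
```

```text
[-1.4   0.34 13.48  0.05  0.3   0.13] [13.5, 13.3, 13.7] [0.5264 0.1075 0.0944] yaw 1.161 tilt [ 0.0022 -0.0014] t 27.125 op 0.131
```

Request:
{"name": "arm_command", "arguments": {"increments": [[[0,-0.01,0,-0.03],[0,0,0,-0.04],[0,0,0,-0.04],[0.005,0,0,-0.04],[0,0,0,-0.04],[0.005,0,0,-0.04],[0,0,0,-0.04],[0.005,0,0,-0.04],[0.003,0,0,-0.04]]]}}

```text
time: 28.25
eef_pos: [0.5264, 0.1078, 0.0943]
tcp_rot: [0.022, 0.706, -0.022, 0.708]
contact_force: [-1.3, 1.7, 14.1]
opening: 0.125
```

```bash
python3 st.py
```

```text
[-1.42  1.7  13.56  0.34  0.27 -0.12] [14.1, 13.5, 13.1] [0.5264 0.1078 0.0943] yaw 1.51 tilt [0.0025 0.0002] t 28.35 op 0.127
```

Request:
{"name": "arm_command", "arguments": {"increments": [[[0,0.01,0,0.03],[0,0,0,0.04],[0,0,0,0.04],[0.005,0,0,0.04],[0,0,0,0.04],[0.005,0,0,0.04],[0,0,0,0.04],[0.005,0,0,0.04],[0,0,0,0.04]]]}}

```text
time: 29.48
eef_pos: [0.5263, 0.1074, 0.0942]
tcp_rot: [0.143, 0.691, -0.144, 0.693]
contact_force: [-1.9, 0.5, 13.3]
opening: 0.125
```

```bash
python3 st.py
```

```text
[-1.23  0.52 14.18  0.04  0.32  0.19] [13.3, 14.5, 14.7] [0.5264 0.1074 0.0942] yaw 1.161 tilt [ 0.0023 -0.0015] t 29.575 op 0.13
```

Request:
{"name": "arm_command", "arguments": {"increments": [[[0,-0.01,0,-0.03],[0,0,0,-0.04],[0,0,0,-0.04],[0,0,0,-0.04],[0,0,0,-0.04],[0.005,0,0,-0.04],[0,0,0,-0.04],[0.005,0,0,-0.04],[0,0,0,-0.04]]]}}

```text
time: 30.7
eef_pos: [0.5264, 0.1078, 0.0941]
tcp_rot: [0.022, 0.706, -0.022, 0.708]
contact_force: [-2.1, 0.8, 12.9]
opening: 0.129
```

```bash
python3 st.py
```

```text
[-1.56  1.09 13.52  0.31  0.24 -0.18] [12.9, 13.9, 13.7] [0.5264 0.1078 0.0941] yaw 1.51 tilt [0.0026 0.0002] t 30.8 op 0.128
```

Request:
{"name": "arm_command", "arguments": {"increments": [[[0,0.01,0,0.03],[0,0,0,0.04],[0,0,0,0.04],[0,0,0,0.04],[0,0,0,0.04],[0,0,0,0.04],[0,0,0,0.04],[0,0,0,0.04],[0,0,0,0.04]]]}}

```text
time: 31.92
eef_pos: [0.5263, 0.1074, 0.094]
tcp_rot: [0.143, 0.691, -0.144, 0.693]
contact_force: [-1.5, 0.4, 13.4]
opening: 0.128
```

Request:
{"name": "arm_command", "arguments": {"increments": [[[0,-0.01,0,-0.03],[0,0,0,-0.04],[0,0,0,-0.04],[0,0,0,-0.04],[0,0,0,-0.04],[0,0,0,-0.04],[0,0,0,-0.04],[0,0,0,-0.04],[0,0,0,-0.04]]]}}

```text
time: 33.05
eef_pos: [0.5264, 0.1078, 0.094]
tcp_rot: [0.022, 0.706, -0.022, 0.708]
contact_force: [-0.6, 1.8, 13.7]
opening: 0.127
```

```bash
sed -i 's/range(3)/range(5)/; s/i<2/i<4/' st.py; python3 st.py
```

```text
[-1.13  1.51 13.24  0.33  0.26 -0.17] [13.7, 13.3, 13.5, 12.6, 13.1] [0.5264 0.1078 0.0941] yaw 1.51 tilt [0.0027 0.0001] t 33.25 op 0.125
```

```bash
python3 - <<'E'
from h import *
s=sensors.get_state()
im=optics.read_camera('wrist'); cv2.imwrite('pics/w10.png',im)
a=im[110:270,240:400]; cv2.imwrite('pics/w10c.png',cv2.resize(a,None,fx=3.7,fy=3.7,interpolation=2))
g=im.min(2).astype(float)
# plate side edges, rows 140-240
L=[];Rr=[]
for r in range(140,205,3):
    row=cv2.GaussianBlur(g[r:r+1],(5,1),1)[0]; t=110
    c=262
    while row[c]<t:c+=1
    cl=c-(row[c]-t)/(row[c]-row[c-1])
    c=385
    while row[c]<t:c-=1
    cr=c+(row[c]-t)/(row[c]-row[c+1])
    L.append((r,cl));Rr.append((r,cr))
for E_ in (L,Rr):
    P=np.array([onz('wrist',p,.008,s) for p in E_])[:,:2]; m=P.mean(0); v=np.linalg.svd(P-m)[2][0]
    print('edge',np.degrees(np.arctan2(v[1],v[0]))%180, E_[0],E_[-1])
# arm ctr
for r in (125,130,135,140,150,160,170,180,190):
    print(r,[int(x) for x in g[r,300:342:2]])
E
```

```text
edge 175.99508408913005 (140, np.float64(268.4781262598521)) (203, np.float64(270.5358021308684))
edge 176.15057417237256 (140, np.float64(372.763727377146)) (203, np.float64(369.6690417815654))
125 [36, 39, 38, 38, 39, 72, 127, 162, 196, 219, 231, 237, 239, 236, 225, 164, 54, 39, 39, 37, 41]
130 [155, 152, 155, 151, 145, 133, 156, 185, 210, 224, 233, 239, 240, 238, 233, 219, 167, 146, 147, 151, 146]
135 [236, 234, 236, 234, 188, 178, 199, 222, 229, 237, 243, 246, 247, 245, 245, 242, 231, 227, 241, 239, 236]
140 [235, 236, 236, 236, 238, 223, 228, 248, 253, 254, 255, 255, 255, 255, 254, 250, 239, 240, 240, 239, 237]
150 [236, 235, 237, 231, 151, 146, 172, 199, 219, 229, 237, 240, 240, 240, 235, 227, 203, 224, 241, 240, 237]
160 [237, 235, 236, 236, 236, 186, 142, 172, 206, 227, 238, 242, 243, 240, 229, 210, 233, 239, 241, 239, 238]
170 [216, 149, 91, 53, 139, 208, 225, 231, 236, 242, 247, 249, 249, 248, 249, 250, 232, 104, 106, 178, 224]
180 [106, 103, 105, 107, 112, 163, 208, 233, 245, 250, 253, 254, 254, 254, 253, 248, 183, 107, 110, 108, 108]
190 [128, 133, 138, 141, 143, 164, 213, 235, 246, 251, 253, 254, 254, 253, 252, 247, 203, 163, 158, 152, 143]
```

View pics/w10c.png

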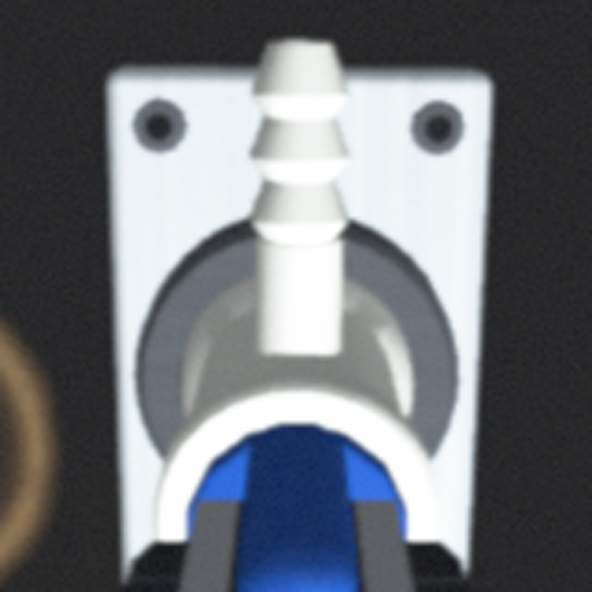

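Request:
{"name": "arm_command", "arguments": {"increments": [[[-0.04,0,0,0],[-0.04,0,0,0],[-0.04,0,0,0],[0,0,0,0]]]}}

```text
time: 33.8
eef_pos: [0.5264, 0.1078, 0.0945]
tcp_rot: [0.022, 0.706, -0.022, 0.708]
contact_force: [0.0, 1.9, 9.7]
opening: 0.129
```

```bash
python3 st.py
```

```text
[ 0.92  1.28  9.75  0.34 -0.03 -0.08] [9.7, 9.3, 9.6, 10.3, 9.8] [0.5264 0.1078 0.0946] yaw 1.51 tilt [0.0031 0.0001] t 34.0 op 0.128
```

Request:
{"name": "arm_command", "arguments": {"increments": [[[-0.07,0,0,0],[-0.07,0,0,0],[-0.07,0,0,0],[-0.05,0,0,0],[0,0,0,0]]]}}

```text
time: 34.62
eef_pos: [0.5262, 0.1078, 0.0955]
tcp_rot: [0.022, 0.706, -0.022, 0.708]
contact_force: [4.4, 2.3, 2.8]
opening: 0.126
```

```bash
python3 st.py
```

```text
[ 5.44  2.05  2.98  0.38 -0.86 -0.09] [2.8, 2.4, 2.6, 3.2, 3.9] [0.5262 0.1078 0.0955] yaw 1.51 tilt [0.0036 0.0003] t 34.825 op 0.126
```

Request:
{"name": "arm_command", "arguments": {"increments": [[[-0.02,0.04,0.08,0],[-0.02,0,0.05,0],[0,0,0,0],[0,0,0,0]]]}}

```text
time: 35.33
eef_pos: [0.5263, 0.1079, 0.0955]
tcp_rot: [0.021, 0.707, -0.022, 0.707]
contact_force: [4.5, -0.6, 2.2]
opening: 0.126
```

```bash
python3 st.py
```

```text
[ 4.07 -0.69  2.09 -0.06 -0.7  -0.14] [2.2, 2.4, 1.7, 1.7, 2.4] [0.5263 0.1079 0.0955] yaw 1.51 tilt [ 0.0002 -0.0005] t 35.525 op 0.13
```

Request:
{"name": "arm_command", "arguments": {"increments": [[[0,-0.01,0.08,0],[0,0,0.07,0],[0,0,0,0],[0,0,0,0]]]}}

```text
time: 36.02
eef_pos: [0.5266, 0.1079, 0.0952]
tcp_rot: [0.021, 0.708, -0.022, 0.706]
contact_force: [-2.7, -1.1, 5.3]
opening: 0.128
```

```bash
python3 st.py
```

```text
[-2.68 -1.27  4.76 -0.2   0.44 -0.08] [5.3, 4.9, 4.3, 4.6, 4.7] [0.5266 0.1079 0.0951] yaw 1.51 tilt [-0.0033 -0.0003] t 36.225 op 0.126
```

Request:
{"name": "arm_command", "arguments": {"increments": [[[-0.05,0.02,-0.05,0],[0,0,0,0],[0,0,0,0]]]}}

```text
time: 36.6
eef_pos: [0.5265, 0.108, 0.0955]
tcp_rot: [0.021, 0.707, -0.022, 0.706]
contact_force: [-3.2, -2.8, 2.8]
opening: 0.128
```

```bash
python3 st.py
```

```text
[-2.87 -2.96  2.05 -0.52  0.46 -0.09] [2.8, 2.6, 1.5, 2.2, 1.1] [0.5266 0.108  0.0956] yaw 1.51 tilt [-0.0019 -0.0005] t 36.8 op 0.121
```

Request:
{"name": "arm_command", "arguments": {"increments": [[[0,-0.05,-0.05,0],[0,0,0,0],[0,0,0,0]]]}}

```text
time: 37.17
eef_pos: [0.5265, 0.1079, 0.0958]
tcp_rot: [0.022, 0.707, -0.021, 0.707]
contact_force: [-2.0, -0.9, -0.1]
opening: 0.129
```

```bash
python3 st.py
```

```text
[-2.17 -1.07  0.07 -0.16  0.36 -0.12] [-0.1, -0.6, 0.6, 0.6, -0.2] [0.5265 0.1079 0.0959] yaw 1.51 tilt [-0.0005  0.0004] t 37.375 op 0.128
```

Load about 1.5 N; open now and retreat straight up.

Request:
{"name": "arm_command", "arguments": {"increments": [[[0,0,0,0],[0,0,0,0],[0,0,0,0],[0,0,0,0],[0,0,0,0],[0,0,0,0]]], "grip": 5, "grip_force": 30}}

```text
time: 38.12
eef_pos: [0.5268, 0.1077, 0.0961]
tcp_rot: [0.021, 0.707, -0.021, 0.707]
contact_force: [-0.4, -0.6, -0.3]
opening: 0.583
```

```bash
python3 st.py; python3 - <<'E'
from h import *
im=optics.read_camera('wrist'); cv2.imwrite('pics/w11.png',im)
E
```

```text
[-0.25 -0.38 -0.19 -0.02  0.01 -0.  ] [-0.3, 0.4, 0.2, -0.3, -1.0] [0.5267 0.1077 0.0961] yaw 1.51 tilt [-0. -0.] t 38.325 op 0.582
```

View pics/w11.png

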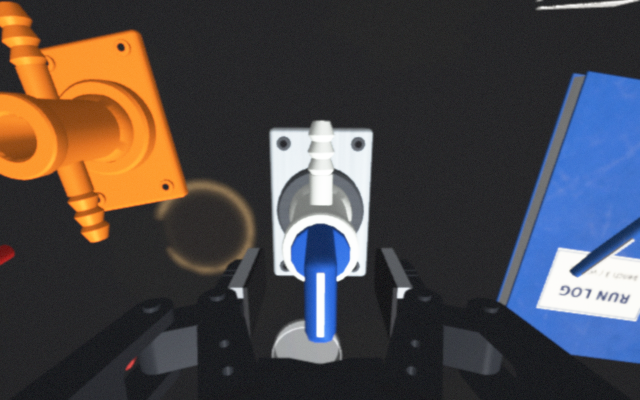

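Request:
{"name": "arm_command", "arguments": {"increments": [[[-0.5,0,0,0],[-1.5,0,0,0],[-2.5,0,0,0],[-2.5,0,0,0],[-2,0,0,0],[-1,0,0,0],[0,0,0,0]]]}}

```text
time: 39.25
eef_pos: [0.5273, 0.1077, 0.1974]
tcp_rot: [0.022, 0.706, -0.021, 0.708]
contact_force: [0.4, 0.1, 0.0]
opening: 0.588
```

```bash
python3 - <<'E'
from h import *
s=sensors.get_state(); print(s['eef_pos'],s['contact_force'])
im=optics.read_camera('wrist'); cv2.imwrite('pics/w12.png',im)
cv2.imwrite('pics/w12c.png',cv2.resize(im[110:300,230:420],None,fx=3,fy=3,interpolation=2))
E
```

```text
[0.52728625 0.10774008 0.19736749] [0.39583913 0.13880825 0.02163593]
```

View pics/w12c.png

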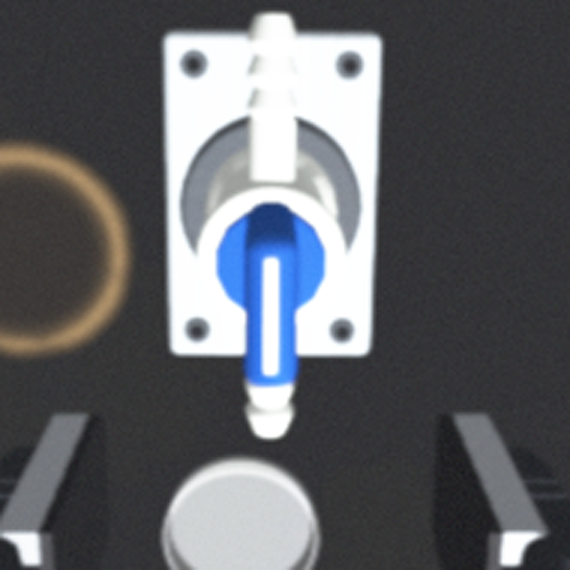

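Request:
{"name": "arm_command", "arguments": {"increments": [[[0,-1.5,1,0],[0,-3,2,0],[0,-3.5,2,0],[0,-2.5,1.5,0],[0.5,-1.5,0.5,0],[2,0,0,0],[3,0,0,0],[3,0,0,0],[1.5,0,0,0],[0,0,0,0],[0,0,0,0]]]}}

```text
time: 40.67
eef_pos: [0.59, -0.0162, 0.0971]
tcp_rot: [0.021, 0.706, -0.021, 0.707]
contact_force: [-0.1, -0.2, -0.4]
opening: 0.585
```

```bash
python3 - <<'E'
from h import *
s=sensors.get_state(); print(s['eef_pos'],s['contact_force'],s['time'])
np.save('st13.npy',np.r_[s['eef_pos'],s['tcp_rot']])
im=optics.read_camera('wrist'); cv2.imwrite('pics/w13.png',im)
E
```

```text
[ 0.59002009 -0.01615021  0.09710653] [-0.07955878 -0.1611645  -0.42143807] 40.675
```

View pics/w13.png

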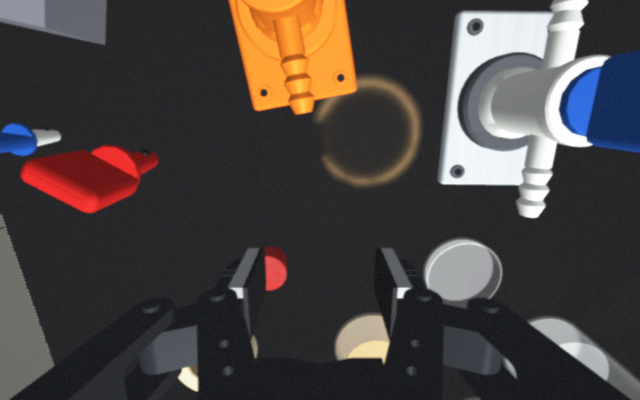

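```bash
python3 - <<'E'
from h import *
v=np.load('st13.npy'); s={'eef_pos':v[:3],'tcp_rot':v[3:]}
im=cv2.imread('pics/w13.png'); cv2.imwrite('pics/w13c.png',cv2.resize(im[40:160,500:640],None,fx=5,fy=5,interpolation=2))
c=np.array([.5265,.1077,.085])
print('rim near',proj('wrist',c+[0,-.0195,0],s),'far',proj('wrist',c+[0,.0195,0],s))
for g in (0,.001,.002,.003): print(g,'bot',proj('wrist',c+[0,-.015,g],s),'top',proj('wrist',c+[0,-.015,g+.006],s))
r=int(proj('wrist',c+[0,-.0195,0],s)[0]); print(r,[im[rr,535:600].tolist() for rr in (r,)])
E
```

```text
rim near [106.24706596 548.31091595] far [100.7446789  637.35046847]
0 bot [105.61454203 558.54640957] top [105.59790991 568.18868548]
0.001 bot [105.61186017 560.10118759] top [105.59500654 569.87187858]
0.002 bot [105.60914319 561.67632524] top [105.5920636  571.57801417]
0.003 bot [105.60639039 563.27222507] top [105.58908027 573.30756456]
106 [[[121, 123, 121], [122, 123, 121], [118, 121, 118], [122, 124, 121], [121, 123, 120], [121, 125, 123], [119, 122, 119], [119, 120, 120], [122, 125, 123], [139, 143, 141], [188, 191, 188], [213, 219, 215], [221, 223, 220], [233, 236, 233], [250, 251, 250], [253, 253, 253], [253, 254, 253], [253, 254, 253], [253, 254, 253], [253, 254, 253], [253, 254, 253], [253, 254, 253], [252, 253, 252], [238, 237, 232], [174, 161, 151], [108, 76, 63], [91, 48, 26], [90, 45, 20], [90, 43, 16], [93, 47, 24], [101, 49, 21], [130, 61, 28], [184, 89, 39], [215, 104, 49], [222, 107, 47], [225, 113, 52], [227, 114, 52], [226, 111, 50], [225, 111, 50], [225, 108, 48], [226, 110, 48], [226, 110, 50], [225, 111, 47], [226, 111, 51], [226, 113, 52], [227, 112, 50], [225, 110, 48], [225, 112, 51], [225, 110, 49], [223, 106, 42], [225, 108, 48], [225, 109, 49], [225, 109, 47], [225, 111, 50], [225, 109, 50], [223, 109, 48], [209, 99, 44], [162, 78, 36], [109, 52, 24], [92, 45, 19], [91, 43, 23], [92, 46, 21], [88, 44, 21], [89, 43, 17], [91, 44, 21]]]
```

View pics/w13c.png

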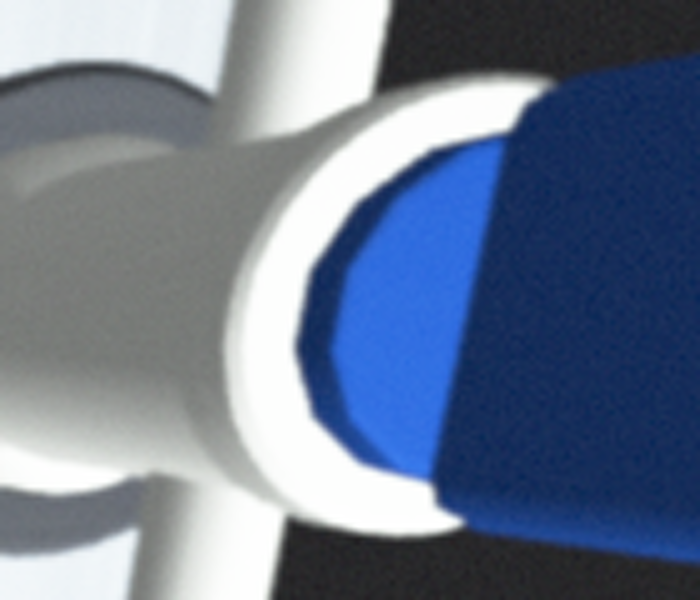

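```bash
python3 - <<'E'
from h import *
def ends(im,c0,c1,r0):
    n=cv2.GaussianBlur(im.min(2).astype(float),(0,0),.8)
    col=n[:,c0:c1].max(1); t=140
    a=b=r0
    while col[a]>t:a-=1
    while col[b]>t:b+=1
    return round(a+(t-col[a])/(col[a+1]-col[a]),2), round(b-(t-col[b])/(col[b-1]-col[b]),2)
e=lambda f,r0: np.array(ends(cv2.imread(f'pics/{f}.png'),315,325,r0))
print(e('w9',305),e('w10',305),e('w11',305),e('w12',215))
K,_,m=model('scene'); m=optics.camera_model('wrist'); K=np.array(m['camera_matrix']); T=np.linalg.inv(np.array(m['mount']))
def rows(x,z):
    q=T@np.array([x,0,z,1]); return K[1,2]+K[1,1]*(-q[1])/(-q[2])
from scipy.optimize import least_squares
# fit half length & centre in grasped pose with x=-.037
f=least_squares(lambda p:[rows(-.037,p[0]-p[1])-e('w9',305)[0],rows(-.037,p[0]+p[1])-e('w9',305)[1]],[0,.0135]).x
print('z0,half',f)
for n,r0,tz in (('w10',305,.0941),('w11',305,.0961),('w12',215,.1974)):
    g=least_squares(lambda p:[rows(p[0],p[1]-f[1])-e(n,r0)[0],rows(p[0],p[1]+f[1])-e(n,r0)[1]],[-.037,0],x_scale=1e-3,xtol=1e-14).x
    print(n,g,'collar z',tz-g[0]-.048)
E
```

```text
[273.16 338.34] [273.25 338.37] [271.97 337.3 ] [194.89 235.21]
z0,half [-0.00014524  0.01342368]
w10 [-3.69144264e-02 -6.50899407e-05] collar z 0.08301442637513427
w11 [-0.03702034 -0.00061625] collar z 0.0851203418340604
w12 [ 0.05890684 -0.00334243] collar z 0.09049316268947115
```

```bash
python3 - <<'E'
from h import *
im=optics.read_camera('scene'); cv2.imwrite('pics/c14.png',cv2.resize(im[140:340,200:440],None,fx=3,fy=3,interpolation=2))
print(sensors.get_state()['time'],sensors.get_state()['contact_force'])
E
```

```text
40.775 [0.81205738 0.21863515 0.49318061]
```

View pics/c14.png

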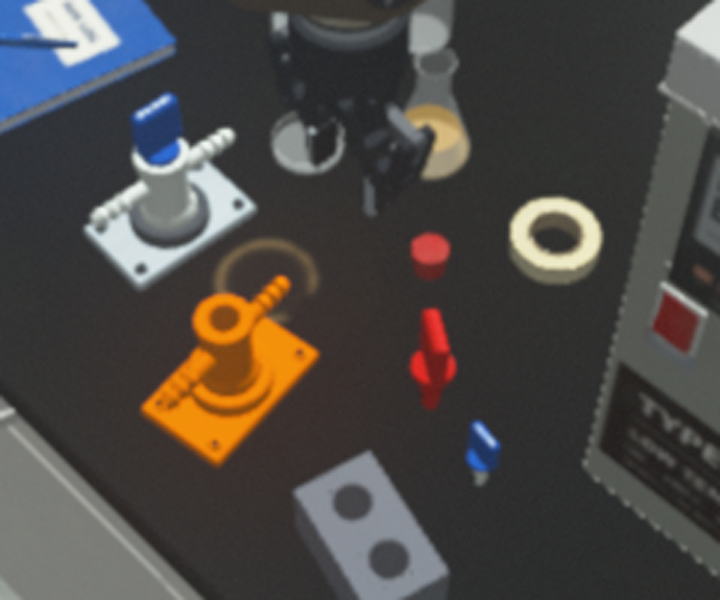

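```bash
python3 -c "
from plant import ctrl
print(ctrl.sign_off())"
```

```text
the job is handed in; nothing more can be done
None
```

I took the large blue plug from the rack and set it in the white valve about 60° off the arm line. I then turned it into line at about 0.3 rad/s under pressure, working it to and fro five times. After that I eased the load off, let go and backed clear, handing in at about 41 s of the 64 s allowed.

**Pressing force:** The force on the barrel, allowing for the plug's weight, was about 13 to 15 N for nearly all of the turning. The first 0.1 rad or so was at about 11 to 12 N. Two of the averaged checks came out a little over 15 N (about 15.3 and 15.7 N), and single readings went to about 16 N, with roughly 0.5 N of noise.

**What the last checks showed:**
- **Depth:** Sinking had stopped over a full to-and-fro stroke before I let go. After release, the arm height and the wrist picture put the collar at 85.1 mm, against 85 mm for the rim.
- **Alignment:** The handle was set to 176.5° and the valve base measured 176.1°. It also looked in line with the arms from above.
- **Surroundings:** The scene picture showed the dish, flask, bung and the look-alikes where they stood at the start, with the beaker mostly hidden behind the gripper. The arm was touching nothing.

**Checks that disagreed:**
- An oblique wrist picture allowed a gap of 0 to about 1.2 mm between collar and rim, because the rounded edges make it hard to read.
- A height estimate from a higher picture read about 5 mm. I set it aside, because at that range it is very sensitive to camera calibration.

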